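# Take the fondue pot's temperature and clip the thermometer away

## Task

Pick up the infrared thermometer wand and aim it squarely at the black measuring patch on the shoulder of the fondue pot, its nose about 6 cm from the patch, and hold it steady there for a good second without touching the pot. Then put the wand away: press it down past the red sprung jaw until it lies fully home in both forks of its cradle with the jaw closed over it (nose at either end), let go and draw back. Leave the pot, pepper mill, burner, bowls and fork block where they stand.

Things in the scene. Friction and masses are not known exactly. Their poses are not given: they have to be found in the camera images.
- wand: Infrared thermometer wand, 200 mm long, about 160 g, lying loose. White round rod, 22 mm thick, from x = -65 to 65 mm; black square head 32 x 32 mm (x = 65 to 108) with orange band; grey square tail cap 32 x 32 mm (x = -90 to -65). Origin: on the rod's axis, midway along the white rod, 16 mm above the worktop at the start. x: along the rod to the nose, the way it looks.
- nose (a point): Centre of the amber lens at the wand's nose end, 110 mm from the wand's origin along its x.
- pot: Burgundy fondue pot with steel lid, loose, 1.6 kg. Origin: centre of its underside. Radius at most 95 mm (32 to 45 mm up); above that a conical shoulder leans in to radius 63 mm at 91 mm height; the lid's black knob reaches 117 mm. A stick handle points to its -x side, out to 191 mm from the axis. The measuring patch is on its +x side.
- patch (a point): Centre of the measuring patch on the pot's shoulder: a matt black disc 34 mm across with a white rim (44 mm over all), 81 mm from the pot's axis, 69 mm above the worktop. Its z axis points straight out of the patch: outward and 35 degrees upward. Best reading: the wand on this line, looking back along it, nose 60 mm away (30 to 100 will do).
- cradle: Fixed wand cradle: birch foot 116 x 70 x 20 mm with two steel forks, 16 mm thick, centred at x = -45 and +45 mm (74 mm clear between them, for the fingers, which are free to both sides too). Origin: centre of its underside; x along the rod when seated, z up. Slots 25 mm wide, open upward with flared lips. Plain fork (x = -45) 79 mm high, jaw fork (x = +45) 93 mm.
- seat (a point): Where the origin of the wand lies when it is home in the cradle: 58 mm above the worktop, over the centre of the cradle, on the centre line of the slots. Its axes are the cradle's.
- jaw (a joint): Red sprung jaw on the fork at cradle x = +45 mm: 0 closed, at most 0.9 rad. Hinged 19 mm to the cradle's +y side and 32 mm above the seat line, it slants down over the slot to a tip 14 mm above the seat line. A rod pressed straight down swings it aside (about 0.5 rad, under 10 N, rod pushed to -y); it then snaps back to 0 above the rod, which cannot be lifted out past it.
- mill: Dark wood pepper mill, 54 mm wide, 150 mm high, standing loose 90 to 110 mm beside the wand's axis. Origin: centre of its underside.
- burner: Round steel burner with snuffer lid, 100 mm wide, 75 mm high, loose. Origin: centre of its underside.
- bowls: Stack of three nested stoneware bowls, one piece, 116 mm wide, 90 mm high, loose. Origin: centre of its underside.
- forkblock: Birch fork block 60 x 90 x 70 mm with four fondue forks standing in it up to 187 mm high, loose, close beyond the cradle's +x end (165 to 185 mm from its centre). Origin: centre of its underside.
Not all that is in view belongs to the job. Of the things that look like the wand, the larger one is meant. What is shaped like the cradle but turquoise is not meant.

How it is judged:
By the outcome, as a careful person would: the job done as asked, in the order asked, and still so for the second after the job is handed in, with the robot touching nothing.
It also fails if it takes over 48 s, if anything falls off the work surface, if the arm or the gripper's body presses on something with over 40 N, if the wrist force passes 120 N, or if a joint passes its speed limit or range.

## Robot

A 6-joint arm with a two-finger parallel gripper is mounted at the origin on the work surface. World frame = base frame: x ahead of the robot, y to its left, z up, the work surface at z = 0. Lengths are in m, angles in rad, forces in N, time in s.
With the tool pointing down it reaches from about 0.15 to 0.775 m from the base axis. Payload 6.1 kg.
Tool frame: the origin (TCP) lies midway between the tips of the shut fingers; the grasp point (between the pads) lies manip.pinch_z behind it (manip.pinch_z is the distance from the TCP to the grasp point, in m); z points along the fingers, y is the line along which they close (so a half turn about z gives the same grasp; the last joint's range is limited). The gripper opens to 85 mm and grips with 20 to 120 N. Pads are 22 mm wide; open, the fingers measure 114 mm over their backs; the gripper's body (76 mm by 85 mm) begins 54 mm behind the grasp point. The pads swing forward as they close: fully open they stand 13 mm farther back than shut.
Start: joints at [1.258, 0.126, -0.04, 1.405, 0, 1.571], TCP at [0.162, 0.5, 0.231] pointing down, gripper open.
Joint ranges: [-2.72, 2.72], [-0.95, 1.95], [-1.27, 1.35], [-1.78, 2.02], [-1.46, 1.47], [-3.14, 3.14]. Speed limits (rad/s): [2.39, 2.39, 3.01, 3.14, 3.14, 3.14].

## Interface

Orientations are given as a rotation vector (axis times angle).
In Python, from workcell import manip, set_gripper, telemetry, viewer gives the robot as it stands. The module is installed in compiled form; this text tells all that it offers. Calls block until the motion is done:
- manip.move_ptp(position, orientation): joint-space move of the TCP to a pose.
- manip.move_linear(position, rotation=None, feed=0.15): straight line of the TCP; rotation=None keeps the orientation; feed is the mean speed in m/s.
- manip.move_joints(angles): joint-space move.
- set_gripper(opening, effort=None): finger opening in m; effort is the grip in N (None keeps the last); returns when the fingers have stopped.
- manip.pause(seconds).
- manip.ik(position, orientation): joint angles nearest the present ones, or None.
- telemetry.get_state(): the state.
- viewer.snapshot(name): name is "scene" or "side" or "wrist"; returns the picture (420x560x3 uint8, red, green, blue); there is no depth.
- viewer.camera_params(name): a dict with "fx", "fy", "cx", "cy" (pixels), "dist" ([k1, k2, p1, p2, k3] as OpenCV has them; the pictures are not rectified), "eye" and "rotation" of the camera in the world. Camera axes: x right, y down, z forward; pixel columns grow to the right and rows downward; lengths in m; the calibration is good to about 2 mm. A picture is of the moment at which its call begins: read the wrist's pose just before it. camera_params takes no time and is no camera call; for the wrist camera it gives the pose at the moment of the call.
A pose or a line that the arm cannot do raises manip.PlanningError and nothing moves.
- manip.sign_off(): hands the job in; it is judged then, once.
The state is a dict: "time": time; "q": joint angles; "qd": joint speeds; "tau": joint torques, N m; "ee_pos": TCP position; "eef_rot": TCP orientation; "force": force on the tool from outside, world axes, zero at the start; "wrist_torque": the same for the moment, N m; "gripper_width": finger opening in m; "finger_force": force on a finger pad.
Only numpy, scipy, OpenCV 4.12 (cv2) and the standard library are available. Lean on these libraries where they do the work, as an engineer would, in place of code of your own. Each camera call takes 0.05 s, during which the arm holds its last target. There are 200 camera calls.

## Working session

There is one attempt and no reset: what is moved stays moved. The work goes in short steps, each a Python script; the robot and the scene stay as the last script left them, time stands still between calls to the robot, and variables do not carry over. Pictures are saved under pics/ and viewed, at most 10 in all, crops included, and the job is handed in when it is done.

```bash
mkdir -p pics; python3 - <<'E'
from workcell import manip, telemetry, viewer
import cv2, json, numpy as np
for n in ("scene","side"):
    im=viewer.snapshot(n); cv2.imwrite(f"pics/{n}0.png",im[:,:,::-1])
    print(n,viewer.camera_params(n))
print(manip.pinch_z, telemetry.get_state()["eef_rot"], telemetry.get_state()["time"])
print(viewer.camera_params("wrist"))
a=cv2.imread("pics/scene0.png")
E
```

```text
scene {'fx': 544.1652355402153, 'fy': 544.1652355402153, 'cx': 275.05751162517214, 'cy': 215.01134222636716, 'dist': array([-0.08590015,  0.        ,  0.        ,  0.        ,  0.        ]), 'eye': array([ 1.61461221, -0.2142484 ,  0.83114063]), 'rotation': array([-1.72640519, -1.5182711 ,  0.78883847])}
side {'fx': 406.76625680936473, 'fy': 406.76625680936473, 'cx': 278.38612733681526, 'cy': 215.02482887023666, 'dist': array([-0.03121671,  0.        ,  0.        ,  0.        ,  0.        ]), 'eye': array([ 0.01855007, -0.77859225,  0.60366223]), 'rotation': array([-2.02060061,  0.70041715, -0.39824412])}
0.0187 [-4.89297801e-01 -3.10306917e+00  2.21331358e-03] 0.1
{'fx': 342.7455650473236, 'fy': 342.7455650473236, 'cx': 282.90253583147853, 'cy': 203.82728457340167, 'dist': array([-0.02717968,  0.        ,  0.        ,  0.        ,  0.        ]), 'eye': array([0.09883643, 0.51900696, 0.37342202]), 'rotation': array([2.36083357, 1.71847305, 0.22584742])}
```

View pics/scene0.png

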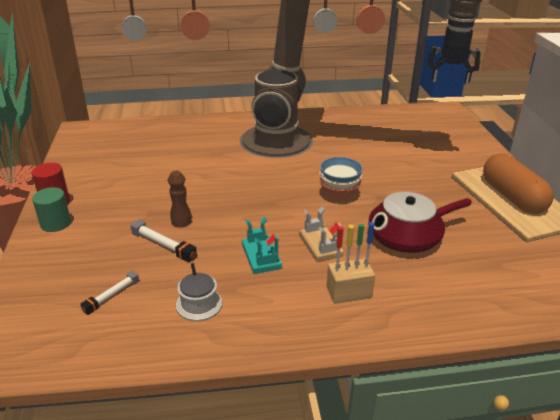

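View pics/side0.png

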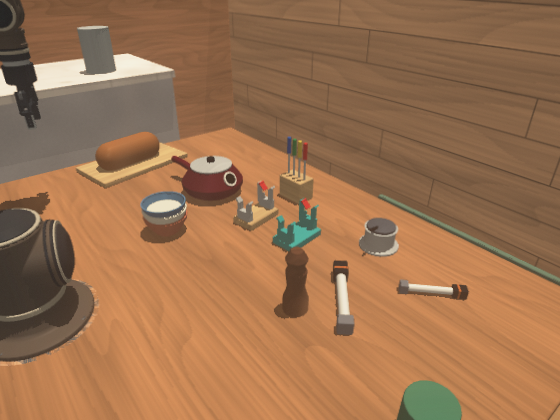

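The scene view shows the wand from (138,229, tail) to (190,252, head), the mill at (180,200), the birch cradle at (322,237) and the pot at (407,222) with its patch at (380,221). In the side view the wand runs from (345,322) to (340,268), and the patch is at (231,179).

```bash
cat > h.py <<'E'
from workcell import manip, set_gripper, telemetry, viewer
import cv2, numpy as np
from scipy.spatial.transform import Rotation as R
def ray(c,px):
    K=np.array([[c["fx"],0,c["cx"]],[0,c["fy"],c["cy"]],[0,0,1]])
    u=cv2.undistortPoints(np.array(px,float).reshape(-1,1,2),K,np.array(c["dist"])).reshape(-1,2)
    d=np.c_[u,np.ones(len(u))]@R.from_rotvec(c["rotation"]).as_matrix().T
    return c["eye"],d/np.linalg.norm(d,axis=1)[:,None]
def plane(c,px,z):
    e,d=ray(c,px); return e+d*((z-e[2])/d[:,2])[:,None]
def tri(c1,p1,c2,p2):
    e1,d1=ray(c1,[p1]);e2,d2=ray(c2,[p2]);d1=d1[0];d2=d2[0]
    t=np.linalg.lstsq(np.c_[d1,-d2],e2-e1,rcond=None)[0]
    a=e1+t[0]*d1;b=e2+t[1]*d2; return (a+b)/2,np.linalg.norm(a-b)
def proj(c,P):
    K=np.array([[c["fx"],0,c["cx"]],[0,c["fy"],c["cy"]],[0,0,1]])
    Rm=R.from_rotvec(c["rotation"]).as_matrix().T
    return cv2.projectPoints(np.array(P,float).reshape(-1,1,3),cv2.Rodrigues(Rm)[0],-Rm@c["eye"],K,np.array(c["dist"]))[0].reshape(-1,2)
E
python3 - <<'E'
from h import *
np.set_printoptions(precision=4,suppress=True)
cs,cd=[viewer.camera_params(n) for n in("scene","side")]
S,D=cv2.imread("pics/scene0.png"),cv2.imread("pics/side0.png")
def white(im,box):
    x0,y0,x1,y1=box
    h=cv2.cvtColor(im,cv2.COLOR_BGR2HSV)[y0:y1,x0:x1]
    m=((h[...,1]<70)&(h[...,2]>150)).astype(np.uint8)
    n,l,s,_=cv2.connectedComponentsWithStats(m); k=1+s[1:,4].argmax()
    return np.argwhere(l==k)[:,::-1]+[x0,y0]
for c,im,b in((cs,S,(130,220,205,265)),(cd,D,(325,255,365,335))):
    p=white(im,b); r=cv2.minAreaRect(p.astype(np.float32)); print("rod",len(p),r)
    bx=cv2.boxPoints(r); e=sorted([(np.linalg.norm(bx[i]-bx[i-1]),i) for i in range(4)])[:2]
    print(plane(c,[(bx[i]+bx[i-1])/2 for _,i in e],0.018))
print("patch",tri(cs,(380,221),cd,(231,179)))
print("knob",tri(cs,(410,201),cd,(211,159)))
print("mill",plane(cs,[(181,222)],0),tri(cs,(177,175),cd,(297,252)))
print("cradle",plane(cs,[(322,242)],0.02),plane(cd,[(257,216)],0.02))
print("burner",plane(cs,[(199,303)],0),"block",plane(cs,[(350,262)],0.07),"bowls",plane(cs,[(341,170)],.09))
E
python3 -c "
import cv2,numpy as np
a=cv2.imread('pics/scene0.png');b=cv2.imread('pics/side0.png')
f=lambda i,x,y,w,h:cv2.resize(i[y:y+h,x:x+w],(400,300),interpolation=cv2.INTER_CUBIC)
cv2.imwrite('pics/c1.png',np.vstack([np.hstack([f(a,290,190,80,60),f(a,360,185,100,75)]),np.hstack([f(b,225,175,80,60),f(b,165,145,100,75)])]))"
```

```text
rod 308 ((158.29998779296875, 236.90003967285156), (41.59086227416992, 7.602630138397217), 26.56505012512207)
[[ 0.4725 -0.4099  0.018 ]
 [ 0.5611 -0.3144  0.018 ]]
rod 403 ((342.291015625, 294.2008361816406), (42.642337799072266, 9.958931922912598), 84.80557250976562)
[[ 0.575  -0.3016  0.018 ]
 [ 0.4856 -0.3996  0.018 ]]
patch (array([0.5902, 0.1757, 0.0674]), np.float64(0.004055049009161045))
knob (array([0.5718, 0.253 , 0.1092]), np.float64(0.00042031311091951865))
mill [[ 0.4355 -0.3077  0.    ]] (array([ 0.4371, -0.3052,  0.1426]), np.float64(0.0034184953111063656))
cradle [[0.5913 0.0361 0.02  ]] [[0.5703 0.0141 0.02  ]]
burner [[ 0.745  -0.2656  0.    ]] block [[0.732  0.0672 0.07  ]] bowls [[0.374  0.1289 0.09  ]]
```

View pics/c1.png

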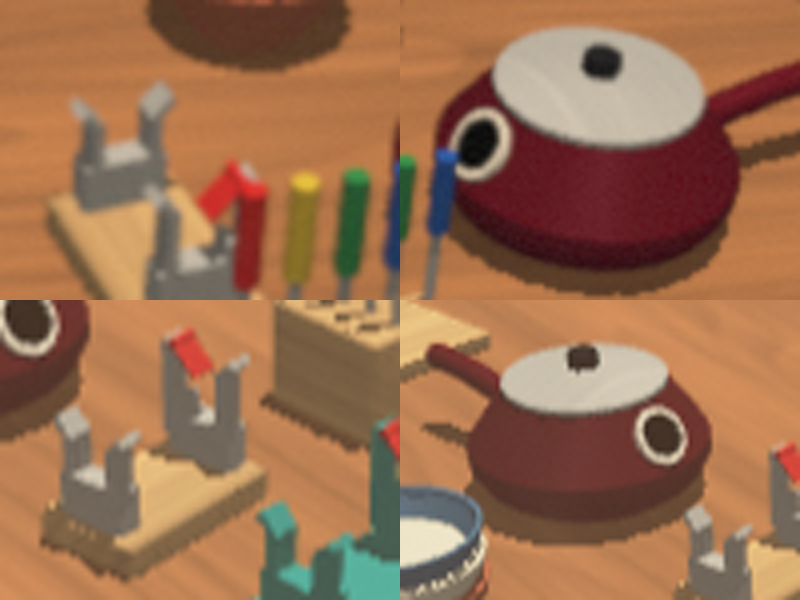

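The crops confirm three things. The patch centre is at scene (380,221) and side (230.5,179). The knob is at (410.5,200.5) and (210.7,159.5). The cradle's jaw fork is at the far (+x) end, with the jaw hinged on the +y side. Next I'll take closer wrist views of the cradle and the wand.

```bash
cat >> h.py <<'E'
np.set_printoptions(precision=4,suppress=True)
def down(yaw):  # tool down, tool y horizontal at angle yaw
    y=np.array([np.cos(yaw),np.sin(yaw),0]); z=np.array([0,0,-1.])
    return R.from_matrix(np.c_[np.cross(y,z),y,z])
def tool(y,z): return R.from_matrix(np.c_[np.cross(y,z),y,z])
E
python3 - <<'E'
from h import *
st=telemetry.get_state(); T=R.from_rotvec(st["eef_rot"]); c=viewer.camera_params("wrist")
print("cam in tool",T.inv().apply(c["eye"]-st["ee_pos"]), "fwd",T.inv().apply(R.from_rotvec(c["rotation"]).as_matrix()[:,2]))
# feasibility: aim poses over roll and grip flips; seat poses
n_a=np.arctan2(.1757-.253,.5902-.5718); e=np.radians(35)
n=np.array([np.cos(e)*np.cos(n_a),np.cos(e)*np.sin(n_a),np.sin(e)]); patch=np.array([.5902,.1757,.069])
up=np.cross(n,[0,0,1]); up/=np.linalg.norm(up); 
for roll in (-40,-20,0,20,40):
  for s in (1,-1):
    z0=np.array([n[0]/np.cos(e)*np.sin(e),n[1]/np.cos(e)*np.sin(e),-np.cos(e)])
    rr=R.from_rotvec(n*np.radians(roll)); t=tool(rr.apply(up)*s,rr.apply(z0))
    # wand x in tool
    q=manip.ik(patch+.17*n+t.apply([0,0,.0133]),t.as_rotvec()); print("aim",roll,s,"wandx.toolx",np.round(t.inv().apply(-n)[0]),q)
for yaw in (47+90,47-90):
    print("pick",yaw,manip.ik([.52,-.36,.003],down(np.radians(yaw)).as_rotvec()))
for yaw in (90,-90):
    print("seat",yaw,manip.ik([.585,.03,.045],down(np.radians(yaw)).as_rotvec()))
E
```

```text
cam in tool [ 0.0657 -0.0006 -0.1428] fwd [-0.2597  0.0005  0.9657]
aim -40 1 wandx.toolx -1.0 None
aim -40 -1 wandx.toolx 1.0 None
aim -20 1 wandx.toolx -1.0 [ 0.2998  0.6519  0.3698  1.744  -0.5413 -1.2652]
aim -20 -1 wandx.toolx 1.0 [ 0.2998  0.6519  0.3698  1.744  -0.5413  1.8764]
aim 0 1 wandx.toolx -1.0 [ 0.3259  0.3443 -0.0463  1.2446 -0.6079 -1.4584]
aim 0 -1 wandx.toolx 1.0 [ 0.3259  0.3443 -0.0463  1.2446 -0.6079  1.6832]
aim 20 1 wandx.toolx -1.0 [ 0.3243  0.0667 -0.4446  0.6971 -0.6037 -1.7052]
aim 20 -1 wandx.toolx 1.0 [ 0.3243  0.0667 -0.4446  0.6971 -0.6037  1.4364]
aim 40 1 wandx.toolx -1.0 [ 0.2775 -0.1356 -0.8138  0.1108 -0.486  -1.9591]
aim 40 -1 wandx.toolx 1.0 [ 0.2775 -0.1356 -0.8138  0.1108 -0.486   1.1825]
pick 137 [-0.6055  0.4118 -0.1756  0.9834  0.     -1.4258]
pick -43 [-0.6055  0.4118 -0.1756  0.9834  0.      1.7157]
seat 90 [ 0.0512  0.3004 -0.2366  1.0338  0.      0.0512]
seat -90 [ 0.0512  0.3004 -0.2366  1.0338  0.     -3.0904]
```

```bash
python3 - <<'E'
from h import *
A=[];b=[];rng=np.random.default_rng(0)
for _ in range(60):
    r,z,t=rng.uniform(.35,.65),rng.uniform(.1,.4),rng.uniform(-.6,.6)
    q=manip.ik([r,0,z],tool(np.array([0,1.,0]),np.array([np.sin(t),0,-np.cos(t)])).as_rotvec())
    if q is None or abs(q[4])>.01: continue
    p=q[1]-q[2]; s=p+q[3]
    f=[np.sin(q[1]),np.cos(q[1]),np.cos(p),np.sin(p),np.cos(s),np.sin(s)]
    A.append(f+[1]); b.append([r,z])
x,res,rk,_=np.linalg.lstsq(np.array(A),np.array(b),rcond=None); print(len(A),res,rk); print(x.T)
# look at cradle, then wand
manip.move_ptp([.60,.03,.27],down(np.pi/2).as_rotvec())
c=viewer.camera_params("wrist"); im=viewer.snapshot("wrist"); cv2.imwrite("pics/w_cradle.png",im[:,:,::-1])
np.save("c_cradle.npy",c,allow_pickle=True)
print(proj(c,[[.58,.025,.02]]))
manip.move_ptp([.50,-.37,.27],down(np.radians(-43)).as_rotvec())
c=viewer.camera_params("wrist"); im=viewer.snapshot("wrist"); cv2.imwrite("pics/w_wand.png",im[:,:,::-1])
np.save("c_wand.npy",c,allow_pickle=True)
print(proj(c,[[.52,-.36,.016],[.60,-.28,.016],[.437,-.306,.15]]),telemetry.get_state()["time"])
E
```

```text
52 [0. 0.] 7
[[ 0.531   0.      0.4514  0.0797  0.4433 -0.     -0.    ]
 [-0.      0.531   0.0797 -0.4514  0.     -0.4433  0.1435]]
[[278.0771 153.3353]]
[[289.8088 152.076 ]
 [294.2294  46.4349]
 [169.3605 193.0849]] 4.0167
```

View pics/w_cradle.png

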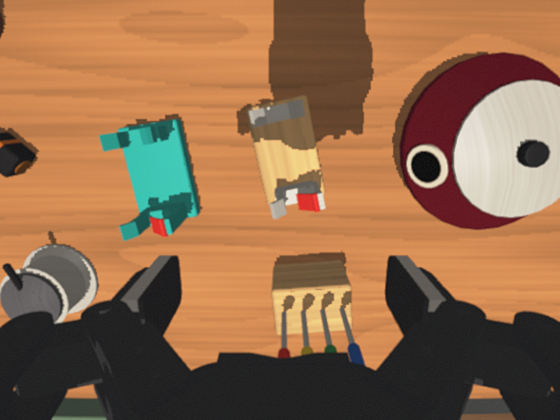

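View pics/w_wand.png

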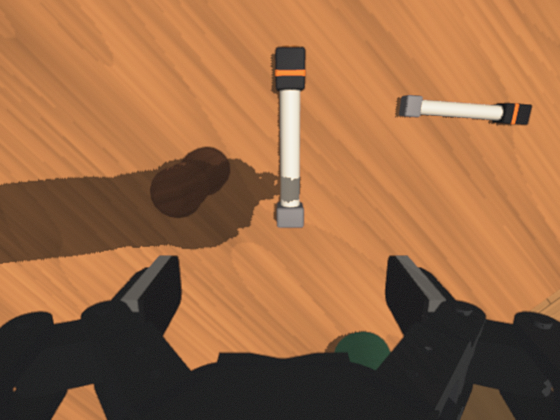

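The wand view shows the head at (290,68), the white rod from (290,90) to (290,203), the tail at (290,215) and the mill at (170,195). In the cradle view, the cradle lies between (240,105) and (325,215) with its red jaw at (310,202), and the patch centre is at about (427,167). I'll measure the rod by mask and enlarge the cradle.

```bash
python3 - <<'E'
from h import *
im=cv2.imread("pics/w_wand.png"); c=np.load("c_wand.npy",allow_pickle=True).item()
h=cv2.cvtColor(im,cv2.COLOR_BGR2HSV)
m=(h[...,1]<60)&(h[...,2]>150)
mid=[];
for r in range(80,215):
    x=np.where(m[r,270:310])[0]
    if len(x)>8: mid.append((270+(x[0]+x[-1])/2,r,len(x)))
mid=np.array(mid); print(mid[[0,-1]])
P=plane(c,mid[(mid[:,2]>14)][:,:2],.016); v=np.linalg.svd(P[:,:2]-P[:,:2].mean(0))[2][0]; v*=np.sign(v[0])
a=plane(c,[(290,mid[0,1]-.5),(290,203),(290,47),(290,227)],.024); print("dir",np.degrees(np.arctan2(v[1],v[0])),P[[0,-1]],"ends",a)
print("proj along",(a[:,:2]-P[:,:2].mean(0))@v,P.mean(0))
ic=cv2.imread("pics/w_cradle.png"); cc=np.load("c_cradle.npy",allow_pickle=True).item()
print("patch",plane(cc,[(427.3,166.8)],.069),"knob",plane(cc,[(533,153)],.117))
cv2.imwrite("pics/c2.png",cv2.resize(ic[88:228,225:345],None,fx=4.2,fy=4.2,interpolation=cv2.INTER_CUBIC))
E
```

```text
[[290.5  90.   16. ]
 [290.5 214.   22. ]]
dir 47.59119080303825 [[ 0.5668 -0.3102  0.016 ]
 [ 0.4702 -0.4155  0.016 ]] ends [[ 0.5663 -0.3097  0.024 ]
 [ 0.4804 -0.4032  0.024 ]
 [ 0.5953 -0.2782  0.024 ]
 [ 0.4603 -0.4251  0.024 ]]
proj along [ 0.0567 -0.0703  0.0995 -0.1001] [ 0.5278 -0.3513  0.016 ]
patch [[0.5874 0.177  0.069 ]] knob [[0.5674 0.2488 0.117 ]]
```

View pics/c2.png

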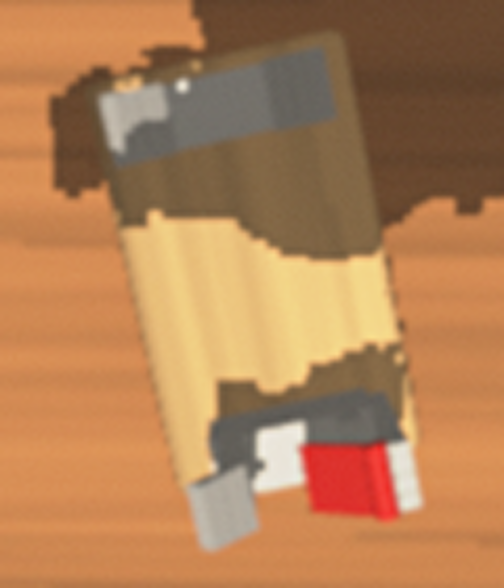

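The crop shows the foot's top-face corners at crop (97,92) and (342,33). Its left edge runs down to (188,485) and its right edge to (413,430). The jaw is red, on the +y side. I'll compute the cradle pose from these edges and pick up the wand.

```bash
python3 - <<'E'
from h import *
cc=np.load("c_cradle.npy",allow_pickle=True).item()
f=lambda u:np.array([225+(u[0]+.5)/4.2-.5,88+(u[1]+.5)/4.2-.5])
L=plane(cc,[f((97,92)),f((123,215)),f((188,485))],.02)[:,:2]; Rr=plane(cc,[f((342,33)),f((382,252)),f((413,430))],.02)[:,:2]
for E in (L,Rr): d=E[-1]-E[0]; print(E, np.degrees(np.arctan2(d[1],d[0])))
d1=(L[-1]-L[0]);d2=(Rr[-1]-Rr[0]); d=d1/np.linalg.norm(d1)+d2/np.linalg.norm(d2); d/=np.linalg.norm(d)
nn=np.array([-d[1],d[0]]); w=(Rr.mean(0)-L.mean(0))@nn
top=(L[0]+Rr[0])/2; print("width",w,"end edge ang",np.degrees(np.arctan2(*(Rr[0]-L[0])[::-1])))
lat=((L.mean(0)+Rr.mean(0))/2)@nn; ctr=d*(top@d+.058)+nn*lat
th=np.degrees(np.arctan2(d[1],d[0])); print("cradle",ctr,th)
# check: foot corners in the other views
C=[[*(ctr+d*a+nn*b),.02] for a in(-.058,.058) for b in(-.035,.035)]
for n in("scene","side"): 
    im=cv2.imread(f"pics/{n}0.png"); p=proj(viewer.camera_params(n),C); print(n,p)
    q=proj(viewer.camera_params(n),[[*(ctr+d*a),z] for a in(-.045,.045) for z in(.047,.079)]); print(q)
# pick
ax=np.radians(47.6); v=np.array([np.cos(ax),np.sin(ax)]); g=np.array([.5224,-.3572])-.015*v
rot=down(ax-np.pi/2).as_rotvec()
set_gripper(.06)
manip.move_ptp([*g,.06],rot); manip.move_linear([*g,.003],feed=.06)
set_gripper(0.0,110)
s=telemetry.get_state(); print(s["gripper_width"],s["finger_force"],s["force"],s["ee_pos"],R.from_rotvec(s["eef_rot"]).as_matrix()[:,0])
manip.move_linear([*g,.16],feed=.12)
s=telemetry.get_state(); print(s["gripper_width"],s["force"],s["wrist_torque"],s["time"])
c=viewer.camera_params("wrist"); cv2.imwrite("pics/w_held.png",viewer.snapshot("wrist")[:,:,::-1]); np.save("c_held.npy",c,allow_pickle=True)
E
```

```text
[[ 0.5316 -0.0085]
 [ 0.5636 -0.0023]
 [ 0.6388  0.0146]] 12.145883545973684
[[0.5166 0.0558]
 [0.5734 0.0677]
 [0.6228 0.0776]] 11.603367486483771
width 0.06583581530276167 end edge ang 103.11845063196087
cradle [0.5809 0.0355] 11.874625516228729
scene [[298.9752 228.9471]
 [324.5594 223.6055]
 [316.946  256.6337]
 [343.9911 250.4983]]
[[314.3109 220.3889]
 [314.8821 209.7536]
 [329.0327 241.341 ]
 [329.8554 230.4317]]
side [[250.5963 224.41  ]
 [232.1695 215.7219]
 [278.3347 207.806 ]
 [260.1815 200.1982]]
[[244.1263 209.5959]
 [243.6291 199.2563]
 [266.0354 197.4311]
 [265.8789 187.4513]]
0.018942815992211554 107.54252672195435 [-2.0929  2.2195  5.5355] [ 0.5125 -0.3685  0.0038] [0.6743 0.7385 0.0001]
0.01877069726017203 [-0.3107 -1.0875 -2.4789] [-0.0823  0.0394 -0.013 ] 8.2583
```

View pics/w_held.png

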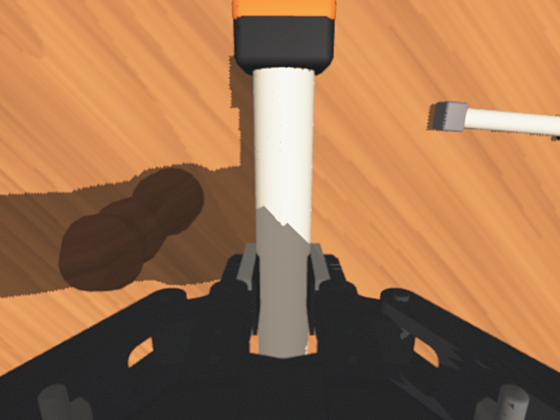

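The wand is held firmly: the rod is centred at column ~284, and the head/rod boundary is at row 70. Next I'll aim and check the result in both fixed views.

```bash
cat >> h.py <<'E'
patch=np.array([.5888,.1755,.069]); GR=-.015; DEP=.0122
def aim(az=-75.6,dist=.06,el=35,p=patch):
    a,e=np.radians([az,el]); n=np.array([np.cos(e)*np.cos(a),np.cos(e)*np.sin(a),np.sin(e)])
    y=-np.cross(n,[0,0,1]); y/=np.linalg.norm(y); z=np.array([np.sin(e)*np.cos(a),np.sin(e)*np.sin(a),-np.cos(e)])
    t=tool(y,z); g=p+n*(dist+.110-GR); return g+t.apply([0,0,DEP]),t.as_rotvec(),n
E
python3 - <<'E'
from h import *
ch=np.load("c_held.npy",allow_pickle=True).item(); s=telemetry.get_state(); T=R.from_rotvec(s["eef_rot"])
print("boundary expected",proj(ch,[s["ee_pos"]+T.apply([.08,0,-DEP-.011])]))
cc=np.load("c_cradle.npy",allow_pickle=True).item(); ctr=np.array([.5809,.0355]); th=np.radians(11.9)
d=np.array([np.cos(th),np.sin(th)]); nn=np.array([-d[1],d[0]])
f=lambda u:np.array([225+(u[0]+.5)/4.2-.5,88+(u[1]+.5)/4.2-.5])
for nme,u,z in(("plain",(220,105),.075),("jaw",(306,496),.088),("slotfloor",(281,457),.047)):
    P=plane(cc,[f(u)],z)[0,:2]-ctr; print(nme,P@d,P@nn)
p=s["ee_pos"]; manip.move_linear([p[0],p[1],.30],feed=.2)
P0,r0,n=aim(dist=.14); P1,r1,_=aim()
manip.move_ptp(P0,r0); manip.move_linear(P1,feed=.08); manip.pause(.3)
s=telemetry.get_state(); print(s["time"],s["ee_pos"]-P1,s["force"],s["gripper_width"])
ims=[]
for nm,b in(("scene",(300,120,200,150)),("side",(180,90,200,150))):
    im=viewer.snapshot(nm)[:,:,::-1]; cv2.imwrite(f"pics/{nm}_aim.png",im); c=viewer.camera_params(nm)
    print(nm,"patch,nose,tailface",proj(c,[patch,patch+.06*n,patch+.26*n]))
    x,y,w,h=b; ims.append(cv2.resize(im[y:y+h,x:x+w],(400,300),interpolation=cv2.INTER_CUBIC))
for nm in("scene","side"):
    im=cv2.imread(f"pics/{nm}_aim.png")
x=np.hstack(ims); cv2.imwrite("pics/aim.png",x)
E
```

```text
boundary expected [[282.0526  65.3133]]
plain -0.04732538588676805 -0.0009941118870068072
jaw 0.043441835422633884 0.00038848362293558356
slotfloor 0.04313160586652912 -0.004465815549341096
12.0 [ 0.0001 -0.0003  0.0002] [ 0.3806  0.1401 -1.9083] 0.018377851295087497
scene patch,nose,tailface [[379.3564 220.837 ]
 [362.9326 213.4137]
 [300.7682 185.3875]]
side patch,nose,tailface [[230.1861 178.1429]
 [241.9379 171.927 ]
 [288.2335 147.4807]]
```

View pics/aim.png

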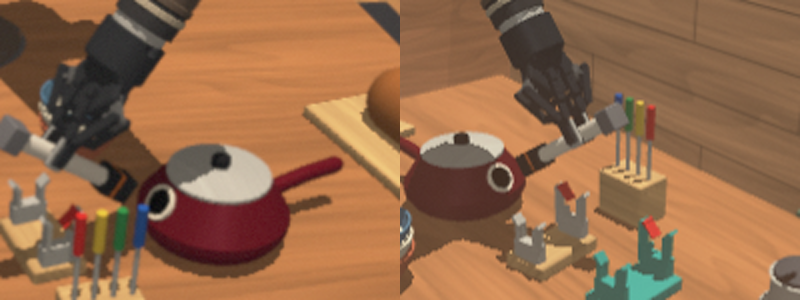

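The aim view shows the nose at crop (125,190) in scene and (523,165) in side, and both match the prediction, as do the tail and patch. I'll check the azimuth against the handle tip, which gives a long baseline, then hold.

```bash
python3 - <<'E'
from h import *
cs,cd=[viewer.camera_params(n) for n in("scene","side")]
print(tri(cs,(469,202),cd,(173.5,158)))
H=tri(cs,(468.5,202),cd,(173.5,158))[0]; v=patch-H; print("az via handle",np.degrees(np.arctan2(v[1],v[0])),np.hypot(*v[:2]))
l=[plane(cs,[(410,207)],.091)[0],plane(cd,[(211,164.8)],.091)[0]]; print("lid",l)
for x in l: w=patch-x; print(np.degrees(np.arctan2(w[1],w[0])),np.hypot(*w[:2]))
# red handle mask extent
for n in("scene","side"):
    im=cv2.imread(f"pics/{n}0.png"); h=cv2.cvtColor(im,cv2.COLOR_BGR2HSV)
    m=(((h[...,0]>165)|(h[...,0]<4))&(h[...,1]>130)&(h[...,2]<150)).astype(np.uint8)
    k,lab,s,_=cv2.connectedComponentsWithStats(m); print(n,s[1+s[1:,4].argmax()])
E
```

```text
(array([0.5285, 0.4351, 0.063 ]), np.float64(0.0005227334066259589))
az via handle -76.80849006126257 0.26552655330274294
lid [array([0.5714, 0.2557, 0.091 ]), array([0.5695, 0.2523, 0.091 ])]
-77.79307067139707 0.0820583933446055
-75.8799878540643 0.07914408068128759
scene [ 374  199   97   54 2043]
side [200 172  30  21 358]
```

```bash
cat >> h.py <<'E'
ctr=np.array([.5809,.0355]); th=np.radians(11.9); cdir=np.array([np.cos(th),np.sin(th)]); cy=np.array([-cdir[1],cdir[0]])
SR=down(th+np.pi/2).as_rotvec()
def seat(z,lat=0.,lon=.013): return np.array([*(ctr+cdir*lon+cy*lat),z-DEP])
E
python3 - <<'E'
from h import *
P1,r1,n=aim(az=-76.7); manip.move_linear(P1,rotation=r1,feed=.03)
manip.pause(1.8); s=telemetry.get_state(); print(s["time"],np.abs(s["qd"]).max(),s["ee_pos"]-P1)
P0,r0,_=aim(az=-76.7,dist=.16); manip.move_linear(P0,feed=.12)
manip.move_ptp(seat(.21),SR); manip.move_linear(seat(.130),feed=.12); manip.pause(.2)
s=telemetry.get_state(); print(s["time"],s["force"],s["wrist_torque"],s["gripper_width"],s["ee_pos"]-seat(.130))
ims=[]
for nm,b in(("scene",(270,170,100,100)),("side",(210,130,100,100))):
    im=viewer.snapshot(nm)[:,:,::-1]; cv2.imwrite(f"pics/{nm}_hov.png",im)
    x,y,w,h=b; ims.append(cv2.resize(im[y:y+h,x:x+w],(400,400),interpolation=cv2.INTER_CUBIC))
w=viewer.snapshot("wrist")[:,:,::-1]; cv2.imwrite("pics/w_hov.png",w)
cv2.imwrite("pics/hov.png",np.hstack(ims))
E
```

```text
14.15 0.0009317968908942206 [-0.  0.  0.]
17.6083 [ 0.2433  0.8381 -2.1376] [ 0.0634 -0.0919 -0.033 ] 0.018806661956569083 [0.0006 0.     0.001 ]
```

View pics/hov.png

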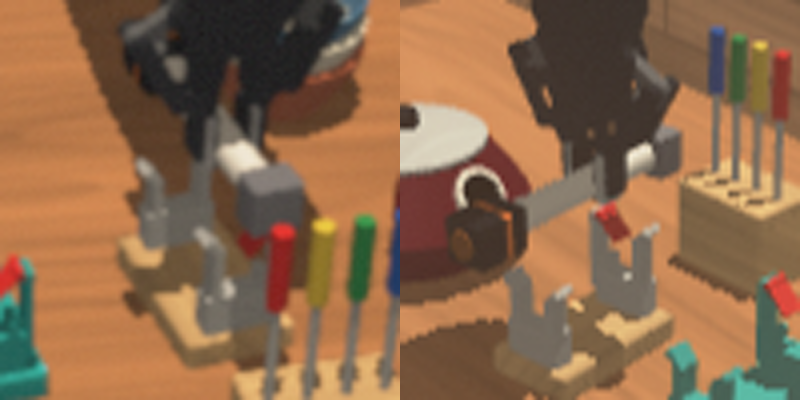

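The hover views show the wand level and parallel over both forks, with the tail over the jaw fork. I'll lower it in small steps while watching the force.

```bash
python3 - <<'E'
from h import *
manip.move_linear(seat(.102),feed=.08)
z=.102
while z>.0585:
    z-=.004; manip.move_linear(seat(z),feed=.03); s=telemetry.get_state()
    print(round(z,3),s["force"],s["wrist_torque"],s["ee_pos"]-seat(z),round(s["gripper_width"],4))
    if np.linalg.norm(s["force"])>25: print("STOP"); break
print(s["time"])
E
```

```text
0.098 [ 0.0088  0.5629 -2.5221] [-0.0585 -0.0519 -0.0144] [ 0.0001 -0.      0.0001] 0.0185
0.094 [-0.0527  0.0396 -1.9394] [ 0.013  -0.0452 -0.0052] [-0.0002 -0.     -0.0002] 0.0186
0.09 [ 0.3506  0.205  -1.8065] [-0.0282 -0.063  -0.0033] [-0.0002 -0.     -0.0003] 0.0185
0.086 [ 2.8638 -2.8636 -0.2354] [-0.544  -0.4591 -0.0447] [ 0.0005 -0.0005  0.0002] 0.019
0.082 [ 2.0858 -3.6472  0.0114] [-0.6135 -0.5251 -0.0941] [ 0.0003 -0.0003 -0.0001] 0.0188
0.078 [ 2.304  -2.8724 -1.1929] [-0.6664 -0.526  -0.1292] [-0.0001 -0.0002 -0.0004] 0.0186
0.074 [ 2.1062 -3.108  -1.8477] [-0.6995 -0.427  -0.1185] [-0.0002 -0.0001 -0.0004] 0.0185
0.07 [ 2.6452 -4.4158 -2.5595] [-0.8832 -0.5865 -0.0671] [-0.0001 -0.0003 -0.0005] 0.0185
0.066 [ 0.628  -3.7163 -3.6467] [-0.7008 -0.3365 -0.1092] [-0.0005  0.     -0.0007] 0.0184
0.062 [ 0.5193 -3.7718 -4.6672] [-0.8237 -0.2252 -0.1028] [-0.0005 -0.0002 -0.0007] 0.019
0.058 [ 0.4815 -2.08   -1.127 ] [-0.261  -0.1288  0.1011] [0.     0.0004 0.0001] 0.0187
21.375
```

```bash
python3 - <<'E'
from h import *
z=.058
while z>.0525:
    z-=.001; manip.move_linear(seat(z),feed=.02); s=telemetry.get_state()
    print(round(z,3),s["force"],s["wrist_torque"],s["ee_pos"]-seat(z))
    if s["force"][2]>14: break
ims=[]
for nm,b in(("scene",(270,170,100,100)),("side",(210,130,100,100))):
    im=viewer.snapshot(nm)[:,:,::-1]; cv2.imwrite(f"pics/{nm}_in.png",im)
    x,y,w,h=b; ims.append(cv2.resize(im[y:y+h,x:x+w],(400,400),interpolation=cv2.INTER_CUBIC))
cv2.imwrite("pics/in.png",np.hstack(ims)); print(s["time"])
E
```

```text
0.057 [-1.7645 -0.9043  5.6676] [-0.1295  0.472   0.0659] [0.0001 0.0004 0.0009]
0.056 [-4.7661  0.1082 11.2914] [-0.2358  0.9053  0.0553] [0.0001 0.0004 0.0018]
0.055 [-7.5483 -0.8641 17.3825] [-0.2177  1.4558  0.0362] [0.0001 0.0004 0.0027]
22.125
```

View pics/in.png

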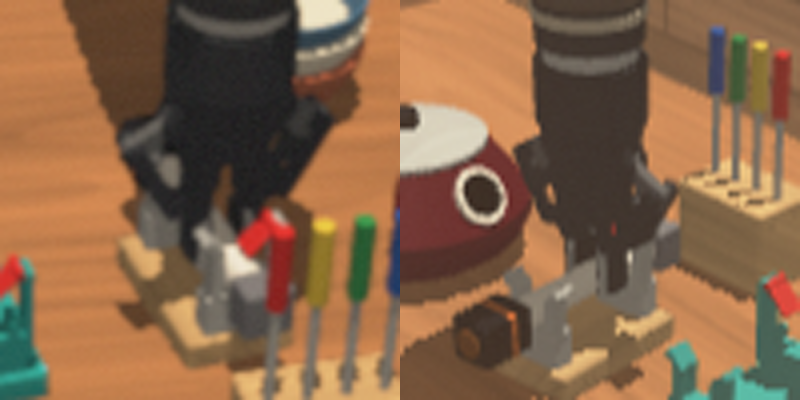

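The wand is bottomed at the seat height, with the red jaw back down over the rod at scene crop (255,235). I'll release, withdraw, and check the jaw and wand numerically.

```bash
python3 - <<'E'
from h import *
manip.move_linear(seat(.0575),feed=.03); set_gripper(.06,40); manip.pause(.2)
s=telemetry.get_state(); print(s["force"],s["gripper_width"])
manip.move_linear(seat(.22),feed=.12); 
manip.move_ptp([.45,-.1,.35],down(np.pi/2).as_rotvec()); manip.pause(.3)
def red(im,b):
    x,y,w,h=b; q=cv2.cvtColor(im[y:y+h,x:x+w],cv2.COLOR_BGR2HSV); m=((q[...,0]<5)|(q[...,0]>174))&(q[...,1]>190)&(q[...,2]>140)
    p=np.argwhere(m); return len(p),(p.mean(0)[::-1]+[x,y]) if len(p) else None
d3=np.r_[cdir,0]; o=np.array([*ctr,.058])
for nm,b in(("scene",(322,218,15,22)),("side",(257,178,20,18))):
    im=np.ascontiguousarray(viewer.snapshot(nm)[:,:,::-1]); cv2.imwrite(f"pics/{nm}_end.png",im); c=viewer.camera_params(nm)
    print(nm,"red before",red(cv2.imread(f"pics/{nm}0.png"),b),"after",red(im,b))
    pr=proj(c,[o-d3*.11,o-d3*.065,o,o+d3*.065,o+d3*.09]); print(pr)
    h=cv2.cvtColor(im,cv2.COLOR_BGR2HSV); lo=pr.min(0).astype(int)-12; hi=pr.max(0).astype(int)+12
    q=h[lo[1]:hi[1],lo[0]:hi[0]]; m=(q[...,1]<60)&(q[...,2]>165); p=np.argwhere(m)[:,::-1]+lo
    print("white",len(p),cv2.minAreaRect(p.astype(np.float32)), p.mean(0))
print(telemetry.get_state()["time"],telemetry.get_state()["force"])
E
```

```text
[ 1.5965  0.419  -0.3389] 0.05987384878008588
scene red before (41, array([333.3902, 228.2927])) after (37, array([333.6757, 228.    ]))
[[304.7031 202.9874]
 [311.4121 212.4191]
 [321.7227 226.9223]
 [332.8377 242.568 ]
 [337.3455 248.9166]]
white 246 ((323.2591552734375, 220.96372985839844), (38.448246002197266, 15.88795280456543), 51.07245635986328) [319.9959 222.0813]
side red before (0, None) after (0, None)
[[226.5341 215.6184]
 [238.7429 208.9329]
 [255.255  199.8941]
 [270.5643 191.5171]
 [276.1586 188.4568]]
white 231 ((245.9747314453125, 194.60955810546875), (51.19301986694336, 29.381641387939453), 12.994616508483887) [250.2338 195.987 ]
26.025 [0.4382 0.3614 0.334 ]
```

```bash
python3 - <<'E'
from h import *
d3=np.r_[cdir,0]; o=np.array([*ctr,.058])
for nm in("scene","side"):
    im=cv2.imread(f"pics/{nm}_end.png"); c=viewer.camera_params(nm); h=cv2.cvtColor(im,cv2.COLOR_BGR2HSV)
    base=cv2.imread(f"pics/{nm}0.png"); df=np.abs(im.astype(int)-base).sum(2)>60
    k,l,s,ce=cv2.connectedComponentsWithStats(df.astype(np.uint8))
    for i in range(1,k):
        if s[i,4]>25: print(nm,s[i],ce[i])
    for x in (-.03,0,.03):
        u,v=proj(c,[o+d3*x])[0]; col=h[int(v)-14:int(v)+15,int(round(u))]
        w=np.where((col[:,1]<70)&(col[:,2]>120))[0]+int(v)-14; print("x",x,"pred",u,v,"rod rows",w[[0,-1]] if len(w) else None,"edges pred",proj(c,[o+d3*x+[0,0,.011],o+d3*x-[0,0,.011]])[:,1])
    pr=proj(c,[o-d3*.085])[0].astype(int); q=h[pr[1]-12:pr[1]+13,pr[0]-14:pr[0]+15]
    m=(q[...,0]>5)&(q[...,0]<16)&(q[...,1]>215)&(q[...,2]>150); p=np.argwhere(m)[:,::-1]+pr-[14,12]
    print("orange",len(p),p.mean(0) if len(p) else 0,"band pred x=.07..09",proj(c,[o-d3*.075,o-d3*.085]))
E
```

```text
scene [240   0  36   5 167] [256.4072   1.8802]
scene [ 227    0  110  129 7547] [285.7147  46.7035]
scene [ 433   16   48   68 1609] [458.6408  45.4475]
scene [307  86  21   6  49] [316.9796  88.4694]
scene [294  87  44  40 840] [319.2131 104.7429]
scene [ 262  124  198   31 2452] [372.8475 138.4335]
scene [247 128  16  19 130] [254.2538 137.3077]
scene [ 243  154   53   57 2007] [273.2651 183.575 ]
scene [300 198  38  58 614] [318.0798 222.4984]
scene [300 219   6   9  32] [302.625  222.3125]
scene [ 131  220   67   43 1000] [165.052 241.701]
scene [313 230   9  12  68] [317.5294 234.2941]
scene [339 243   5  10  28] [341.4286 248.2143]
scene [326 258  11   6  42] [331.5238 260.4286]
x -0.03 pred 316.86904047155997 220.09372930087036 rod rows [212 227] edges pred [216.4204 223.7324]
x 0 pred 321.7227294833002 226.92227636410956 rod rows [212 231] edges pred [223.2173 230.5915]
x 0.03 pred 326.7476041098088 233.99397927437334 rod rows [227 240] edges pred [230.2578 237.6934]
orange 0 0 band pred x=.07..09 [[309.892  210.2818]
 [308.3889 208.1684]]
side [  0   1  13  28 281] [ 5.    
[... 500 characters left out ...]
 228  10  26 133] [ 39.4662 241.8947]
side [  0 249  31   5  85] [ 17.4588 250.2941]
side [  63  249  172   63 4321] [150.1407 279.6269]
side [  0 253  28   5  51] [ 13.3529 254.6078]
side [  0 257  50  61 476] [ 29.4013 280.4496]
side [ 330  260   25   76 1180] [341.7305 298.8669]
side [  0 308  75  49 931] [ 33.7068 336.1611]
x -0.03 pred 247.79149721971984 203.97919163018258 rod rows [200 204] edges pred [200.4445 207.478 ]
x 0 pred 255.25497212870158 199.8941242693874 rod rows [196 204] edges pred [196.401  203.3525]
x 0.03 pred 262.46248687607726 195.94987544729435 rod rows [192 200] edges pred [192.4977 199.3683]
orange 0 0 band pred x=.07..09 [[236.0872 210.387 ]
 [233.3991 211.8589]]
```

The rod's edges match the seated position to within a pixel in the side view. The jaw is back where it started, and nothing else has moved.

```bash
python3 -c "
from h import *
print(manip.sign_off())"
```

```text
the job is handed in; nothing more can be done
None
```

I aimed the wand at the patch from about 6 cm, held it there for 1.8 s, then pressed it home in its cradle with the jaw closed and the arm drawn back. I handed the job in just after 26 s, with nothing else moved; the sign-off call gave no verdict.

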